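# Park the microscope objectives by colour

## Task

The microscope has been stripped for cleaning: four steel objectives, each with a red, yellow, green or blue band, stand about the bench. Carry each one to the parking dish of its own colour and lower it gently, so that it stands upright on the floor of the dish inside the rim; keep the objectives upright and do not drop them. Leave the two black eyepieces standing where they are.

Things in the scene. Friction and masses are not known exactly. Their poses are not given: they have to be found in the camera images.
- objective_red: Microscope objective with a red band, loose, about 120 g, standing upright: steel barrel 30 mm in diameter, 0 to 26 mm above its underside; red band of the same diameter, 26 to 33 mm; red shoulder narrowing to 20 mm at 36 mm; steel nose 19 mm in diameter up to 46 mm. Round, so yaw does not matter. Origin: centre of its underside; z up along its axis. Best held 24 to 30 mm above the underside.
- dish_red: Shallow round parking dish in red, fixed to the bench: 64 mm outside diameter, 6 mm high; inside, a flat white floor 3 mm above the bench and 54 mm in diameter within a red rim 5 mm wide. Origin: centre of its underside, on the bench; z up.
- objective_yellow: Microscope objective with a yellow band, loose, about 120 g, standing upright: steel barrel 30 mm in diameter, 0 to 26 mm above its underside; yellow band of the same diameter, 26 to 33 mm; yellow shoulder narrowing to 20 mm at 36 mm; steel nose 19 mm in diameter up to 50 mm. Round, so yaw does not matter. Origin: centre of its underside; z up along its axis. Best held 24 to 30 mm above the underside.
- dish_yellow: Shallow round parking dish in yellow, fixed to the bench: 64 mm outside diameter, 6 mm high; inside, a flat white floor 3 mm above the bench and 54 mm in diameter within a yellow rim 5 mm wide. Origin: centre of its underside, on the bench; z up.
- objective_green: Microscope objective with a green band, loose, about 120 g, standing upright: steel barrel 30 mm in diameter, 0 to 26 mm above its underside; green band of the same diameter, 26 to 33 mm; green shoulder narrowing to 20 mm at 36 mm; steel nose 19 mm in diameter up to 54 mm. Round, so yaw does not matter. Origin: centre of its underside; z up along its axis. Best held 24 to 30 mm above the underside.
- dish_green: Shallow round parking dish in green, fixed to the bench: 64 mm outside diameter, 6 mm high; inside, a flat white floor 3 mm above the bench and 54 mm in diameter within a green rim 5 mm wide. Origin: centre of its underside, on the bench; z up.
- objective_blue: Microscope objective with a blue band, loose, about 120 g, standing upright: steel barrel 30 mm in diameter, 0 to 26 mm above its underside; blue band of the same diameter, 26 to 33 mm; blue shoulder narrowing to 20 mm at 36 mm; steel nose 19 mm in diameter up to 58 mm. Round, so yaw does not matter. Origin: centre of its underside; z up along its axis. Best held 24 to 30 mm above the underside.
- dish_blue: Shallow round parking dish in blue, fixed to the bench: 64 mm outside diameter, 6 mm high; inside, a flat white floor 3 mm above the bench and 54 mm in diameter within a blue rim 5 mm wide. Origin: centre of its underside, on the bench; z up.
- eyepiece_a: Eyepiece, one of two alike, all black, loose (about 90 g), standing upright: a dark tube 29 mm in diameter up to 18 mm, then a black head 38 mm in diameter up to 40 mm with a flat lens on top. To be left where it is. Origin: centre of its underside; z up.
- eyepiece_b: Eyepiece, one of two alike, all black, loose (about 90 g), standing upright: a dark tube 29 mm in diameter up to 18 mm, then a black head 38 mm in diameter up to 40 mm with a flat lens on top. To be left where it is. Origin: centre of its underside; z up.

How it is judged:
By the outcome, as a careful person would: the job done as asked, in the order asked, and still so for the second after the job is handed in, with the robot touching nothing.
It also fails if it takes over 96 s, if anything falls off the work surface, if the arm or the gripper's body presses on something with over 40 N, if the wrist force passes 120 N, or if a joint passes its speed limit or range.

## Robot

A 6-joint arm with a two-finger parallel gripper is mounted at the origin on the work surface. World frame = base frame: x ahead of the robot, y to its left, z up, the work surface at z = 0. Lengths are in mm, angles in rad, forces in N, time in s.
With the tool pointing down it reaches from about 275 to 1000 mm from the base axis. Payload 8.4 kg.
Tool frame: the origin (TCP) lies at the centre of the arm's flange, where the gripper is bolted on; the fingertips stand r.tip_extent ahead of it and the grasp point (between the pads) lies 155 mm ahead of it (r.tip_extent is the distance from the TCP to the fingertips, in mm); z points along the fingers, y is the direction in which the jaws open and shut (so a half turn about z gives the same grasp; the last joint's range is limited). The gripper opens to 85 mm and grips with 20 to 120 N. Pads are 22 mm wide; open, the fingers measure 114 mm over their backs; the gripper's body (76 mm by 85 mm) begins 54 mm behind the grasp point. The pads swing forward as they close: fully open they stand 13 mm farther back than shut.
Start: joints at [-1.229, 0.353, 1.633, -0, 1.155, -0.002], TCP at [210.666, -588.43, 404.681] pointing down, gripper open.
Joint ranges: [-2.63, 2.63], [-0.92, 2.1], [0.06, 2.66], [-1.3, 4.44], [0, 2.69], [-3.02, 3.02]. Speed limits (rad/s): [2.22, 2.22, 2.79, 3.14, 3.14, 3.14].

## Interface

Orientations are given as [roll, pitch, yaw] about the fixed x, y, z axes, in that order (R = Rz(yaw) Ry(pitch) Rx(roll)).
In Python, from rig import sense, grab_frame, job, r gives the robot as it stands. The module is installed in compiled form; this text tells all that it offers.
- The arm moves only by the shell command python3 -m creep 'ROWS' [FORCE]. ROWS is JSON, a list of rows, each a list of 7 numbers: the turn, a rotation vector about the tool's x, y, z in rad, then the shift along the tool's x, y, z in mm, then the closure, from 0 (fully open) to 1 (shut). In form: [[wx, wy, wz, dx, dy, dz, fingers], ...]. A call has 1 to 10 rows; each row shifts and turns the pose as measured when the row begins, along the tool's axes as they then stand; what a row does not reach is not made up. A row lasts 1/12 s, in which the tool goes at most 41.7 mm and 7.16 degrees, less where a joint would pass 70% of its speed; a pose out of reach is approached as far as the arm can. A call with a gripper value outside its range is refused whole. The fingers move at their own pace and stop on an object; FORCE is the grip in N (left out, the last holds). Time passes only in rows, so rows that do not move let the fingers close. It gives the time, the measured TCP pose, the force and the opening at its end, in the units of the state.
- sense(): the state, without advancing time (a new reading comes with each control period).
- grab_frame(name): name is "side" or "top"; returns a dict with "color" (420x560x3 uint8, red, green, blue), "mtx" (3x3 intrinsics, pixels), "distortion" ([k1, k2, p1, p2, k3] as OpenCV has them; the pictures are not rectified), "T" (4x4, takes a point from camera to world coordinates). Camera axes: x right, y down, z forward; pixel columns grow to the right and rows downward; lengths in mm; the calibration is good to about 2 mm. A picture is of the moment at which its call begins. There is no depth.
- job.sign_off(): hands the job in, once; it reports no verdict.
The state is a dict: "clock": time; "qpos": joint angles; "qvel": joint speeds; "joint_efforts": joint torques, N m; "eef_pos": TCP position; "tcp_rot": TCP orientation; "contact_force": force on the tool from outside, world axes, zero at the start; "wrist_torque": the same for the moment, N m; "opening": opening from 0.0 (shut) to 1.0 (fully open).
Only numpy, scipy, OpenCV 4.12 (cv2) and the standard library are available. Lean on these libraries where they do the work, as an engineer would, in place of code of your own. Each camera call takes 0.05 s, during which the arm holds its last target.

## Working session

There is one attempt and no reset: what is moved stays moved. The work goes in short steps, Python scripts to look and compute and a shell command to move; the robot and the scene stay as the last step left them, time stands still between calls to the robot, and variables do not carry over. Pictures are saved under pics/ and viewed, and the job is handed in when it is done.

```bash
mkdir -p pics
python3 - <<'E'
from rig import sense, grab_frame, r
import cv2,pickle
s=sense();print(s, r.tip_extent)
for n in("top","side"):
    f=grab_frame(n);pickle.dump(f,open(n+'.pkl','wb'));cv2.imwrite(f'pics/{n}0.png',cv2.resize(f['color'][...,::-1],(800,600)))
    print(f['mtx'],f['distortion'],f['T'])
E
```

```text
{'clock': 0.0, 'qpos': array([-1.22940356e+00,  3.53666495e-01,  1.63412404e+00, -8.74241478e-06,
        1.15523445e+00, -2.41579953e-03]), 'qvel': array([-0.00289189,  0.00011137, -0.00016361,  0.00022351,  0.00081489,
       -0.00120387]), 'joint_efforts': array([ 3.44934873e-03, -6.05248332e+01, -3.42062116e+01,  1.67422936e-04,
        9.54056246e-03,  5.47123375e-05]), 'eef_pos': array([ 210.58283315, -588.20613194,  403.95437966]), 'tcp_rot': array([-3.14016030e+00,  4.53302535e-06,  3.43812108e-01]), 'contact_force': array([ 0.68743526,  0.75789827, -1.08513471]), 'wrist_torque': array([ 0.00982639, -0.04106895,  0.04551151]), 'opening': 1.0020465172801045} 173.4
[[478.15206792   0.         281.92265566]
 [  0.         478.15206792 206.64441582]
 [  0.           0.           1.        ]] [-0.14525999  0.          0.          0.          0.        ] [[ 8.21392036e-03 -9.90221848e-01  1.39259554e-01  4.23756238e+02]
 [-9.99953091e-01 -7.41891201e-03  6.22697887e-03  1.55305704e+01]
 [-5.13293615e-03 -1.39304169e-01 -9.90236336e-01  1.03944269e+03]
 [ 0.00000000e+00  0.00000000e+00  0.00000000e+00  1.00000000e+00]]
[[387.1146819    0.         281.7435853 ]
 [  0.         387.1146819  206.50859334]
 [  0.           0.           1.        ]] [0.0180827 0.        0.        0.        0.       ] [[ 9.56884339e-01 -1.50217998e-01  2.48609966e-01  3.52236944e+02]
 [-2.90078601e-01 -5.38565346e-01  7.91076339e-01 -6.16571495e+02]
 [ 1.50588085e-02 -8.29084990e-01 -5.58919772e-01  4.78787258e+02]
 [ 0.00000000e+00  0.00000000e+00  0.00000000e+00  1.00000000e+00]]
```

View pics/top0.png

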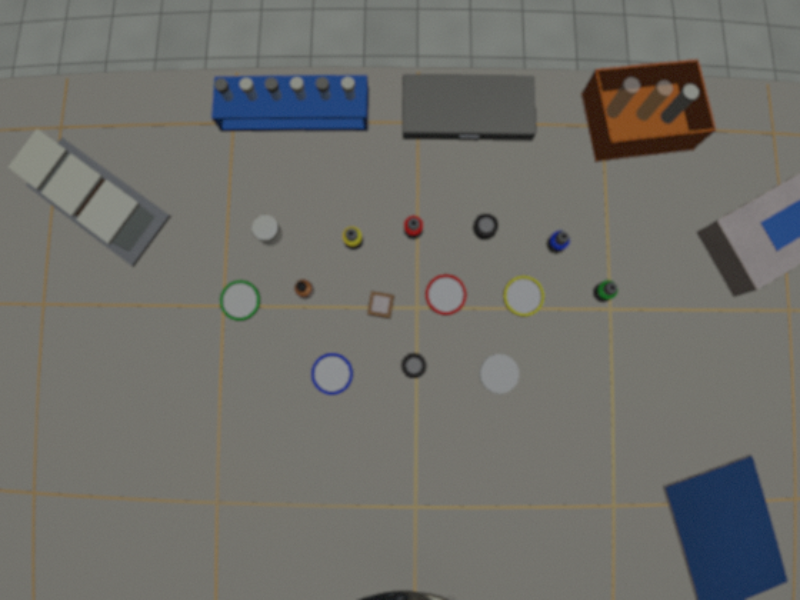

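View pics/side0.png

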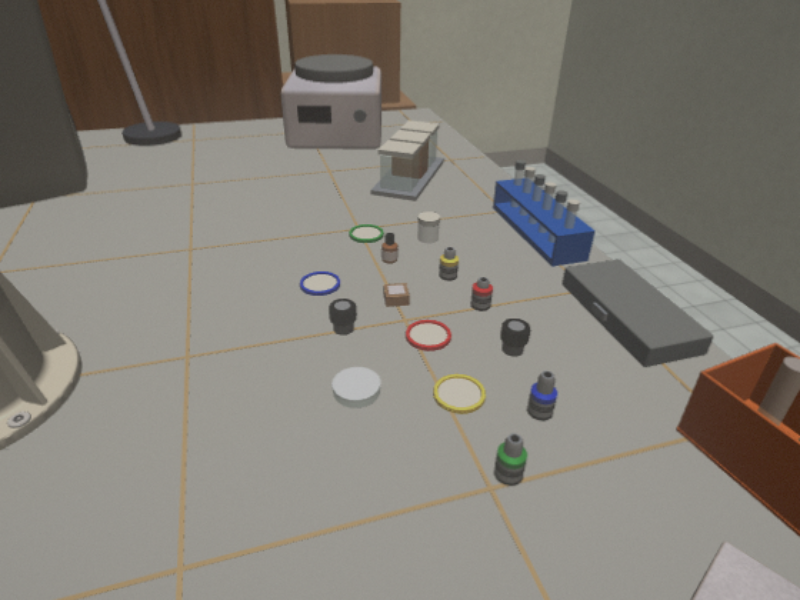

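Top view (800x600): green objective (606,290), blue (559,241), red (413,227), yellow (352,237); dishes green (240,300), blue (332,374), red (446,295), yellow (524,296); eyepieces (486,225) and (414,365). Enlarging.

Run:
```python
import cv2,pickle
f=pickle.load(open('top.pkl','rb'))['color'][...,::-1]
c=f[145:215,225:435];cv2.imwrite('pics/c1.png',cv2.resize(c,(798,266),interpolation=cv2.INTER_CUBIC))
g=[f[y-18:y+18,x-18:x+18] for x,y in((289,158),(246,166),(391,168),(424,203),(340,157),(290,256))]
import numpy as np
g=[cv2.resize(a,(252,252),interpolation=cv2.INTER_CUBIC) for a in g]
cv2.imwrite('pics/c2.png',np.vstack([np.hstack(g[:3]),np.hstack(g[3:])]))
s=pickle.load(open('side.pkl','rb'))['color'][...,::-1]
g=[s[y-21:y+21,x-21:x+21] for x,y in((338,206),(314,184),(380,277),(358,321),(361,236),(240,221))]
g=[cv2.resize(a,(252,252),interpolation=cv2.INTER_CUBIC) for a in g]
cv2.imwrite('pics/c3.png',np.vstack([np.hstack(g[:3]),np.hstack(g[3:])]))
```

```text
(no output)
```

View pics/c2.png

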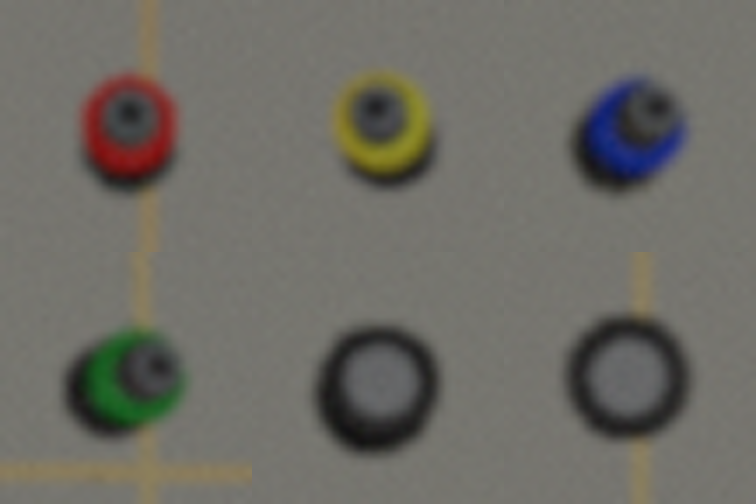

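View pics/c3.png

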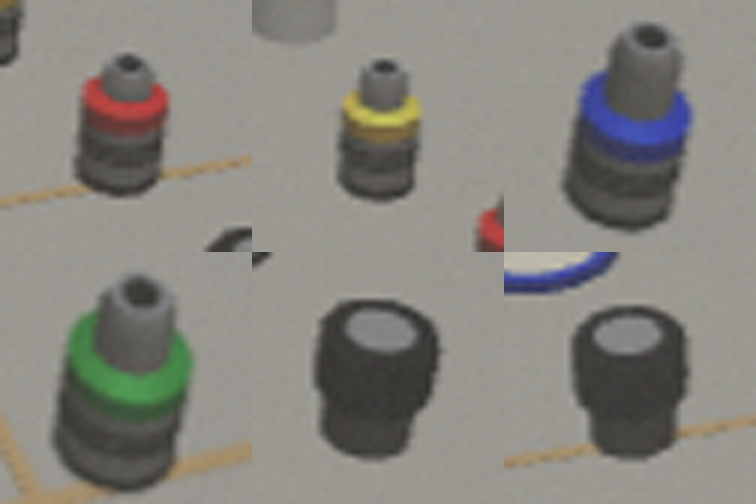

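```bash
cat > h.py <<'E'
import cv2,numpy as np
def ray(f,p):
    u=cv2.undistortPoints(np.array([[p]],float),f['mtx'],np.array(f['distortion']))[0,0]
    return f['T'][:3,3], f['T'][:3,:3]@np.array([*u,1])
def onz(f,p,z):
    o,d=ray(f,p); return (o+d*(z-o[2])/d[2])[:2]
def dishes(f,zz=6):
    hsv=cv2.cvtColor(f['color'],cv2.COLOR_RGB2HSV);out={}
    for n,lo,hi in(('red',170,190),('yellow',22,36),('green',45,80),('blue',108,130)):
        h=hsv[...,0].astype(int);h=np.where(h<10,h+180,h) if n=='red' else h
        m=((h>=lo)&(h<=hi)&(hsv[...,1]>90)).astype(np.uint8)
        for c in cv2.findContours(m,cv2.RETR_EXTERNAL,cv2.CHAIN_APPROX_NONE)[0]:
            x,y,w,hh=cv2.boundingRect(c)
            if 20<w<45 and 11<hh<45 and len(c)>40 and m[y:y+hh,x:x+w].mean()<.45:
                e=cv2.fitEllipse(c); out.setdefault(n,[]).append((onz(f,e[0],zz).round(1),np.round(e[0],1),np.round(e[1],1)))
    return out
E
python3 - <<'E'
from h import *;import pickle
t=pickle.load(open('top.pkl','rb'));s=pickle.load(open('side.pkl','rb'))
for n,f in(('top',t),('side',s)):
    for k,v in dishes(f).items(): print(n,k,v)
T=dict(red=(288.9,156,46),yellow=(245.6,163.7,50),blue=(393.5,165,58),green=(427.2,201.2,54),ea=(339.9,156.9,40),eb=(289.6,255.2,40))
S=dict(red=(338.1,195.1,46),yellow=(314.6,173.6,50),blue=(382.9,261.8,58),green=(359.6,305.9,54),ea=(361.2-.2,229,40),eb=(239.3,214.5,40))
for k in T: print(k,onz(t,T[k][:2],T[k][2]).round(1), onz(s,S[k][:2],S[k][2]).round(1))
E
```

```text
top red [(array([571.5, -43. ]), array([311.7, 205.8]), array([28.1, 28.3]))]
top yellow [(array([ 570. , -162.6]), array([366.2, 206.9]), array([27.8, 28.5]))]
top green [(array([560.2, 274. ]), array([167.5, 209.8]), array([26.6, 27.5]))]
top blue [(array([449.6, 128.8]), array([232. , 261.1]), array([28.1, 28.5]))]
side red [(array([ 912.1, -238.5]), array([514.2, 264.4]), array([14.5, 22.9])), (array([568.1, -50.2]), array([299.5, 234.1]), array([20.6, 31.3]))]
side yellow [(array([ 567. , -168.9]), array([321.3, 274.9]), array([26.3, 35.9]))]
side green [(array([557.6, 269.3]), array([256. , 162.3]), array([10.5, 22.5]))]
side blue [(array([446.9, 121.6]), array([223.7, 197.7]), array([15.6, 27.2]))]
red [672.7   7.8] [671.2   5.2]
yellow [654.3  99.6] [653.7  98.3]
blue [ 652.5 -213.6] [ 650.3 -217.4]
green [ 576.2 -284.8] [ 574.6 -287.7]
ea [ 673.2 -101.9] [ 668.7 -107.7]
eb [462.2   5. ] [459.   0.]
```

```bash
python3 -m creep '[[0,0,0.115,0,0,0,0.3],[0,0,0.115,0,0,0,0.3],[0,0,0.114,0,0,0,0.3],[0,0,0,25,-30,5,0.3],[0,0,0,25,-30,5,0.3],[0,0,0,25,-30,5,0.3],[0,0,0,25,-30,5,0.3],[0,0,0,25,-30,5,0.3],[0,0,0,25,-30,5,0.3],[0,0,0,25,-30,5,0.3]]' 30; python3 -c "
from rig import sense;print(sense())"
```

```text
clock: 0.93
eef_pos: [390.1, -378.3, 365.0]
tcp_rot: [-3.14, 0.003, -0.029]
contact_force: [1.7, -0.9, 0.1]
opening: 0.698
{'clock': 0.9333, 'qpos': array([-7.72371127e-01,  2.71201564e-01,  1.84661063e+00, -1.35531735e-03,
        1.02678092e+00,  8.28104301e-01]), 'qvel': array([ 0.89415828,  0.01166046,  0.14808611,  0.00320758, -0.16323225,
        0.89224567]), 'joint_efforts': array([ -7.75632799, -53.16863537, -30.4020381 ,  -0.07064845,
         0.53955132,  -1.51426021]), 'eef_pos': array([ 390.14136036, -378.28663098,  364.96731751]), 'tcp_rot': array([-3.14041595e+00,  2.99341254e-03, -2.89741204e-02]), 'contact_force': array([ 1.66657985, -0.91230025,  0.09268829]), 'wrist_torque': array([ 0.00442717, -0.05623929,  0.01586296]), 'opening': 0.6975060623545}
```

```bash
python3 -m creep '[[0,0,-0.025,28,-35,6,0.3],[0,0,0,28,-35,6,0.3],[0,0,0,28,-35,6,0.3],[0,0,0,28,-35,6,0.3],[0,0,0,28,-35,6,0.3],[0,0,0,28,-35,6,0.3],[0,0,0,28,-35,6,0.3],[0,0,0,28,-35,6,0.3],[0,0,0,28,-35,6,0.3],[0,0,0,20,-28,4,0.3]]';python3 -m creep '[[0,0,0,0,0,0,0.3],[0,0,0,0,0,0,0.3]]'
```

```text
clock: 1.77
eef_pos: [642.1, -56.6, 308.5]
tcp_rot: [-3.14, 0.006, -0.003]
contact_force: [-0.6, -0.5, -0.7]
opening: 0.7
clock: 1.93
eef_pos: [645.2, -50.1, 306.4]
tcp_rot: [-3.138, 0.006, 0.003]
contact_force: [0.5, -0.2, -0.4]
opening: 0.701
```

```bash
python3 -m creep '[[0.003,0.006,0,14,-30,12,0.3],[0,0,0,13,-27,15,0.3],[0,0,0,0,0,15,0.3],[0,0,0,0,0,8,0.3],[0,0,0,0,0,0,0.3]]'
python3 - <<'E'
from rig import grab_frame
import cv2,pickle,numpy as np
a=[]
for n,(x,y) in(("top",(289,158)),("side",(338,200))):
    f=grab_frame(n);pickle.dump(f,open(n+'1.pkl','wb'))
    a.append(cv2.resize(f['color'][y-50:y+50,x-50:x+50,::-1],(400,400),interpolation=cv2.INTER_CUBIC))
cv2.imwrite('pics/a1.png',np.hstack(a))
E
```

```text
clock: 2.35
eef_pos: [671.7, 6.8, 254.8]
tcp_rot: [-3.136, 0.001, 0.002]
contact_force: [-1.2, -0.2, 0.2]
opening: 0.697
```

View pics/a1.png

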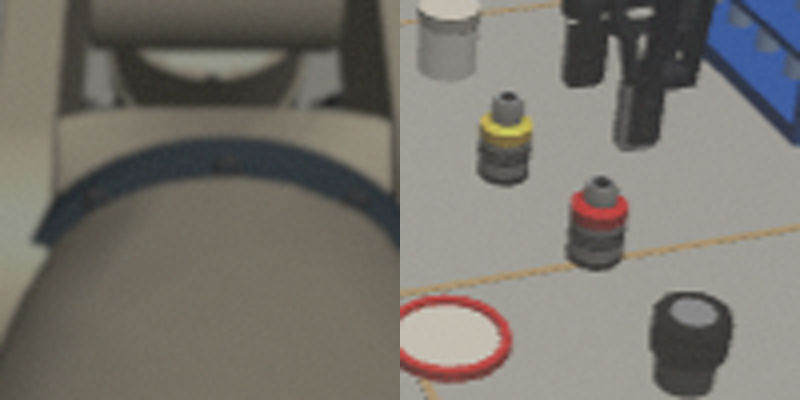

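```bash
python3 - <<'E'
from h import *;import pickle
s=pickle.load(open('side1.pkl','rb'))
W=np.linalg.inv(s['T'])
def pr(p): return cv2.projectPoints(np.array([p],float),cv2.Rodrigues(W[:3,:3])[0],W[:3,3],s['mtx'],np.array(s['distortion']))[0].ravel().round(1)
for y in(-30,44,-37,51):
  for z in (82,86,90): print(y,z,pr([672,y-1,z]))
print(pr([672,7,46]),pr([671,5.2,46]))
E
python3 - <<'E'
import pickle,cv2
f=pickle.load(open('side1.pkl','rb'))['color'][140:195,315:375,::-1]
cv2.imwrite('pics/a2.png',cv2.resize(f,(600,550),interpolation=cv2.INTER_CUBIC))
E
```

```text
-30 82 [347.7 189.1]
-30 86 [347.9 187.3]
-30 90 [348.1 185.6]
44 82 [332.9 171.6]
44 86 [333.1 169.9]
44 90 [333.2 168.2]
-37 82 [349.2 190.9]
-37 86 [349.4 189.1]
-37 90 [349.7 187.4]
51 82 [331.6 170. ]
51 86 [331.8 168.4]
51 90 [331.9 166.7]
[338.1 194.6] [338.  195.1]
```

View pics/a2.png

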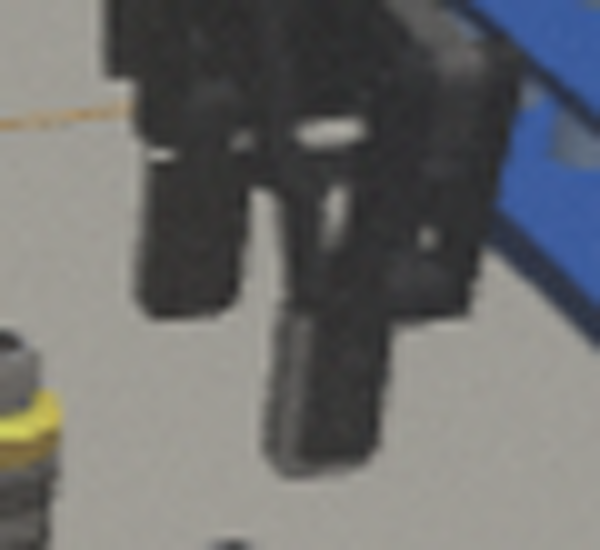

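Side view: finger tips at about (333.7,171.5) and (347.5,187), where the calibration predicts them to be; red objective is between them below. Descend and grip.

```bash
python3 -m creep '[[0.0,0,0,0,1,18,0.3],[0,0,0,0,0,18,0.3],[0,0,0,0,0,18,0.3],[0,0,0,0,0,14,0.3],[0,0,0,0,0,3,0.3],[0,0,0,0,0,0,0.3]]'
```

```text
clock: 2.95
eef_pos: [673.6, -0.6, 190.3]
tcp_rot: [-3.137, -0.01, -0.006]
contact_force: [-0.2, -0.2, 1.1]
opening: 0.703
```

```bash
python3 -m creep '[[0,-0.01,0.0,-2,-6.5,3,0.3],[0,0,0,0,0,3,0.3],[0,0,0,0,0,0,0.3]]'
```

```text
clock: 3.2
eef_pos: [672.2, 5.7, 186.3]
tcp_rot: [-3.137, -0.002, -0.007]
contact_force: [-0.5, 0.5, -0.6]
opening: 0.699
```

```bash
python3 -m creep '[[0,0,0,0,0,4,0.3],[0,0,0,0,0,0,0.5],[0,0,0,0,0,0,0.62],[0,0,0,0,0,0,0.75],[0,0,0,0,0,0,0.75],[0,0,0,0,0,0,0.75],[0,0,0,0,0,0,0.75]]' 30
python3 -c "
from rig import sense;s=sense();print(s['eef_pos'],s['contact_force'],s['opening'])"
```

```text
clock: 3.78
eef_pos: [672.9, 6.3, 183.8]
tcp_rot: [-3.137, -0.004, -0.006]
contact_force: [-0.0, -0.5, -1.7]
opening: 0.34
[672.88884632   6.34771409 183.8384288 ] [-0.02352739 -0.5348744  -1.72927014] 0.3395783221861105
```

```bash
python3 -m creep '[[0,0,0,0,0,-8,0.8],[0,0,0,0,0,-16,0.8],[0,0,0,0,0,-16,0.8],[0,0,0,-5,3,-16,0.8],[0,0,0,-20,10,-10,0.8],[0,0,0,-20,10,0,0.8],[0,0,0,-20,10,0,0.8],[0,0,0,-18,9,0,0.8],[0,0,0,-8,4,0,0.8],[0,0,0,0,0,0,0.8]]'
```

```text
clock: 4.62
eef_pos: [578.4, -40.6, 256.5]
tcp_rot: [-3.137, -0.007, -0.005]
contact_force: [-0.8, 0.1, -0.8]
opening: 0.34
```

```bash
python3 -m creep '[[0.004,-0.007,0,-9,6,0,0.8],[0,0,0,0,0,0,0.8]]'
python3 - <<'E'
from rig import grab_frame
import cv2
f=grab_frame('side')['color'][120:260,220:400,::-1]
cv2.imwrite('pics/a3.png',cv2.resize(f,(720,560),interpolation=cv2.INTER_CUBIC))
E
```

```text
clock: 4.78
eef_pos: [569.7, -46.8, 257.2]
tcp_rot: [-3.133, -0.001, -0.005]
contact_force: [-0.6, 0.0, -1.1]
opening: 0.34
```

View pics/a3.png

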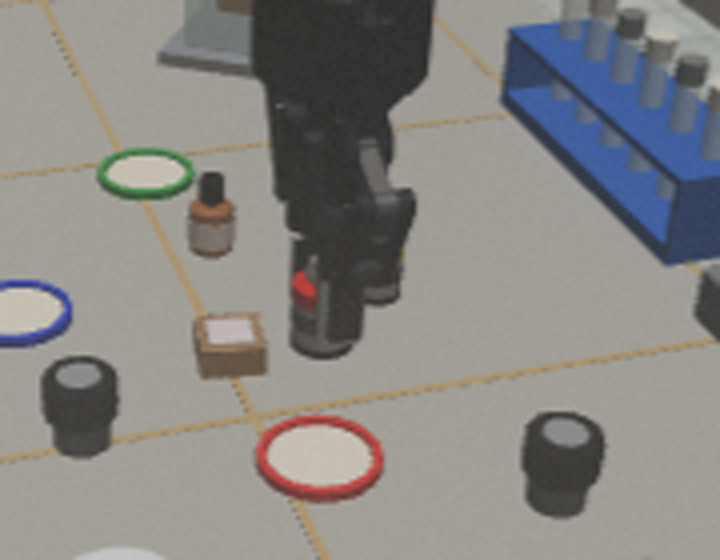

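Red objective held upright above the dish (dish centre at (320,457) in the crop, object right above).

```bash
python3 -m creep '[[-0.004,0,0,0,0,12,0.8],[0,0,0,0,0,15,0.8],[0,0,0,0,0,15,0.8],[0,0,0,0,0,10,0.8],[0,0,0,0,0,5,0.8],[0,0,0,0,0,0,0.8]]'
```

```text
clock: 5.33
eef_pos: [575.3, -44.8, 195.4]
tcp_rot: [-3.137, -0.007, -0.004]
contact_force: [-0.0, 0.2, -1.1]
opening: 0.343
```

```bash
python3 -m creep '[[0,-0.003,0,-5.5,2,1,0.8],[0,0,0,0,0,2,0.8],[0,0,0,0,0,2,0.8],[0,0,0,0,0,0,0.8]]'
```

```text
clock: 5.67
eef_pos: [569.8, -46.7, 190.0]
tcp_rot: [-3.138, -0.004, -0.004]
contact_force: [-0.3, 1.3, -2.2]
opening: 0.34
```

```bash
python3 -m creep '[[0,0,0,0,0,1.5,0.8],[0,0,0,0,0,1,0.8],[0,0,0,0,0,0,0.8]]'
```

```text
clock: 5.92
eef_pos: [570.3, -46.8, 188.4]
tcp_rot: [-3.138, -0.006, -0.004]
contact_force: [-0.6, 0.8, -1.2]
opening: 0.343
```

```bash
python3 -m creep '[[0,0,0,0,0,1,0.8],[0,0,0,0,0,0.8,0.8],[0,0,0,0,0,0,0.8]]'
```

```text
clock: 6.17
eef_pos: [570.6, -46.8, 187.0]
tcp_rot: [-3.138, -0.007, -0.004]
contact_force: [0.0, -0.4, -1.4]
opening: 0.343
```

```bash
python3 -m creep '[[0,0,0,0,0,0.8,0.8],[0,0,0,0,0,0.6,0.8]]'
```

```text
clock: 6.33
eef_pos: [570.8, -46.8, 186.6]
tcp_rot: [-3.138, -0.008, -0.004]
contact_force: [-4.4, -0.9, 12.2]
opening: 0.342
```

Contact at the expected height. Release and rise.

```bash
python3 -m creep '[[0,0,0,0,0,-0.3,0.6],[0,0,0,0,0,0,0.5],[0,0,0,0,0,0,0.3],[0,0,0,0,0,0,0.3],[0,0,0,0,0,-8,0.3],[0,0,0,0,0,-20,0.3],[0,0,0,0,0,-25,0.3],[0,0,0,10,-15,-15,0.3],[0,0,0,13,-25,-5,0.3],[0,0,0,13,-25,0,0.3]]'
python3 - <<'E'
from rig import grab_frame
import cv2
f=grab_frame('side')['color'][120:260,220:400,::-1]
cv2.imwrite('pics/a4.png',cv2.resize(f,(720,560),interpolation=cv2.INTER_CUBIC))
E
```

```text
clock: 7.17
eef_pos: [605.2, 15.6, 265.2]
tcp_rot: [-3.138, -0.004, -0.009]
contact_force: [0.2, -0.6, -1.1]
opening: 0.698
```

View pics/a4.png

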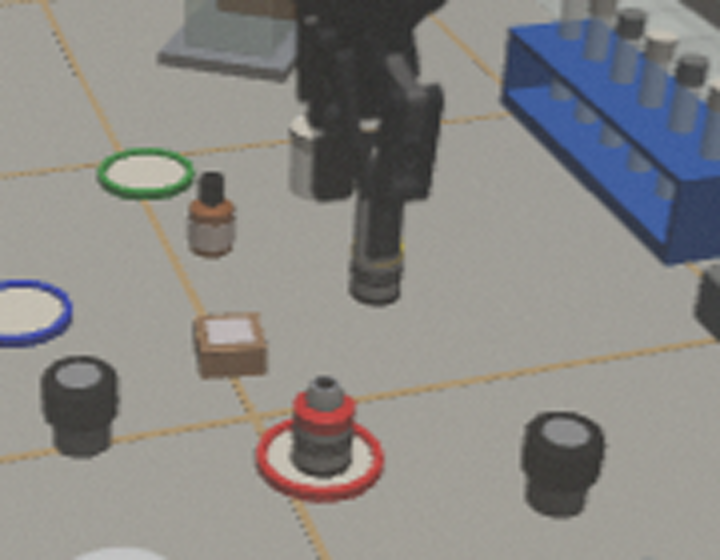

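Red stands upright in its dish, roughly centred. Next yellow at about (654, 98.5).

```bash
python3 -m creep '[[0,0,0,14,-26,0,0.3],[0,0,0,14,-24,0,0.3],[0,0,0,11,-18,0,0.3],[0,0,0,0,0,0,0.3]]'
```

```text
clock: 7.55
eef_pos: [649.3, 91.6, 269.1]
tcp_rot: [-3.136, -0.011, -0.006]
contact_force: [-0.0, -0.7, 0.3]
opening: 0.699
```

```bash
python3 -m creep '[[0,-0.01,0,4,-7,6,0.3],[0,0,0,0,0,18,0.3],[0,0,0,0,0,18,0.3],[0,0,0,0,0,18,0.3],[0,0,0,0,0,10,0.3],[0,0,0,0,0,0,0.3]]'
```

```text
clock: 8.05
eef_pos: [653.6, 99.5, 197.4]
tcp_rot: [-3.136, 0.001, -0.005]
contact_force: [-0.6, -0.1, -0.4]
opening: 0.701
```

```bash
python3 -m creep '[[0,0,0,0,1,7,0.3],[0,0,0,0,0,5,0.3],[0,0,0,0,0,2,0.3],[0,0,0,0,0,0,0.3]]'
```

```text
clock: 8.38
eef_pos: [653.7, 97.4, 183.0]
tcp_rot: [-3.136, 0.001, -0.006]
contact_force: [0.6, -0.1, 0.7]
opening: 0.701
```

Close, then lift.

```bash
python3 -m creep '[[0,0,0,0,-1,0,0.5],[0,0,0,0,0,0,0.62],[0,0,0,0,0,0,0.75],[0,0,0,0,0,0,0.8],[0,0,0,0,0,0,0.8],[0,0,0,0,0,0,0.8],[0,0,0,0,0,0,0.8]]' 30
```

```text
clock: 8.97
eef_pos: [654.5, 98.6, 185.4]
tcp_rot: [-3.135, -0.002, -0.006]
contact_force: [-0.8, -0.1, -1.1]
opening: 0.339
```

```bash
python3 -m creep '[[0,0,0,0,0,-8,0.8],[0,0,0,0,0,-16,0.8],[0,0,0,0,0,-16,0.8],[0,0,0,0,0,-16,0.8],[0,0,0,0,0,-16,0.8],[0,0,0,0,0,-10,0.8],[0,0,0,-10,25,-4,0.8],[0,0,0,-10,30,0,0.8],[0,0,0,-10,30,0,0.8],[0,0,0,-10,30,0,0.8]]'
```

```text
clock: 9.8
eef_pos: [614.1, -14.4, 278.7]
tcp_rot: [-3.134, -0.006, 0.001]
contact_force: [-0.2, -1.3, -1.2]
opening: 0.341
```

```bash
python3 -m creep '[[0,-0.003,0,-11,35,0,0.8],[0,0,0,-11,35,0,0.8],[0,0,0,-11,35,0,0.8],[0,0,0,-7,28,0,0.8],[0,0,0,-3,12,0,0.8],[0,0,0,0,0,0,0.8]]'
```

```text
clock: 10.3
eef_pos: [566.5, -170.0, 280.1]
tcp_rot: [-3.136, -0.004, -0.001]
contact_force: [0.3, -0.1, -0.9]
opening: 0.337
```

```bash
python3 -m creep '[[0,0,0,1,-3,10,0.8],[0,0,0,0,0,18,0.8],[0,0,0,0,0,18,0.8],[0,0,0,0,0,16,0.8],[0,0,0,0,0,10,0.8],[0,0,0,0,0,6,0.8],[0,0,0,0,0,0,0.8]]'
```

```text
clock: 10.88
eef_pos: [570.8, -159.3, 197.6]
tcp_rot: [-3.134, -0.008, 0.001]
contact_force: [-0.2, -0.0, -0.8]
opening: 0.34
```

```bash
python3 -m creep '[[0,-0.004,0,-2,7,3,0.8],[0,0,0,0,0,3,0.8],[0,0,0,0,0,0,0.8],[0,0,0,0,0,0.5,0.8]]'
```

```text
clock: 11.22
eef_pos: [569.7, -165.7, 191.5]
tcp_rot: [-3.134, -0.004, 0.003]
contact_force: [-0.1, -0.6, -0.7]
opening: 0.342
```

```bash
python3 -m creep '[[0,0,0,0,0,1.2,0.8],[0,0,0,0,0,1,0.8],[0,0,0,0,0,0,0.8]]'
```

```text
clock: 11.47
eef_pos: [570.2, -166.1, 190.4]
tcp_rot: [-3.135, -0.007, 0.002]
contact_force: [0.4, 0.0, -1.5]
opening: 0.339
```

```bash
python3 -m creep '[[0,0,0,0,0,1.2,0.8],[0,0,0,0,0,0.5,0.8]]';python3 -m creep '[[0,0,0,0,0,0.8,0.8],[0,0,0,0,0,0,0.8]]'
```

```text
clock: 11.63
eef_pos: [570.4, -166.3, 189.2]
tcp_rot: [-3.135, -0.008, 0.002]
contact_force: [-0.8, -0.7, -1.4]
opening: 0.34
clock: 11.8
eef_pos: [570.4, -166.3, 188.3]
tcp_rot: [-3.135, -0.008, 0.002]
contact_force: [0.1, -0.2, -2.4]
opening: 0.338
```

```bash
python3 -m creep '[[0,0,0,0,0,0.6,0.8]]';python3 -m creep '[[0,0,0,0,0,0.4,0.8]]'
```

```text
clock: 11.88
eef_pos: [570.5, -166.3, 187.8]
tcp_rot: [-3.135, -0.008, 0.002]
contact_force: [0.7, -1.1, -1.1]
opening: 0.341
clock: 11.97
eef_pos: [570.5, -166.3, 187.3]
tcp_rot: [-3.135, -0.008, 0.002]
contact_force: [0.1, 0.5, 2.4]
opening: 0.34
```

Force turned positive: touching. Release, rise, then move toward green.

```bash
python3 -m creep '[[0,0,0,0,0,0,0.62],[0,0,0,0,0,0,0.5],[0,0,0,0,0,0,0.3],[0,0,0,0,0,0,0.3],[0,0,0,0,0,-8,0.3],[0,0,0,0,0,-20,0.3],[0,0,0,0,0,-25,0.3],[0,0,0,0,10,-20,0.3],[0,0,0,1,28,-10,0.3],[0,0,0,1,32,0,0.3]]';python3 -m creep '[[0,-0.005,0,1,28,0,0.3],[0,0,0,1,20,0,0.3],[0,0,0,0,0,0,0.3]]'
python3 - <<'E'
from rig import grab_frame
import cv2
f=grab_frame('side')['color'][200:340,260:440,::-1]
cv2.imwrite('pics/a5.png',cv2.resize(f,(720,560),interpolation=cv2.INTER_CUBIC))
E
```

```text
clock: 12.8
eef_pos: [571.6, -233.7, 275.1]
tcp_rot: [-3.134, -0.004, 0.007]
contact_force: [1.3, -0.5, -0.0]
opening: 0.703
clock: 13.05
eef_pos: [574.6, -288.2, 279.6]
tcp_rot: [-3.138, -0.005, 0.006]
contact_force: [-0.6, -0.3, 0.1]
opening: 0.7
```

View pics/a5.png

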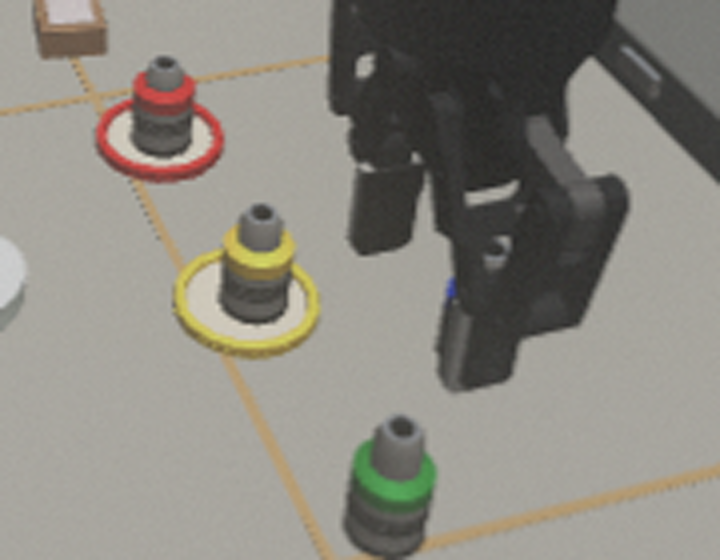

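Yellow stands well inside its dish. Descending on green.

```bash
python3 -m creep '[[0,-0.005,0,0,0,10,0.3],[0,0,0,0,0,18,0.3],[0,0,0,0,0,18,0.3],[0,0,0,0,0,18,0.3],[0,0,0,0,0,14,0.3],[0,0,0,0,0,4,0.3],[0,0,0,0,0,0,0.3]]'
```

```text
clock: 13.68
eef_pos: [573.5, -279.5, 192.8]
tcp_rot: [-3.135, 0.003, 0.009]
contact_force: [-0.8, 1.2, -0.3]
opening: 0.7
```

```bash
python3 -m creep '[[-0.004,0.003,0,2,8,4,0.3],[0,0,0,0,0,4,0.3],[0,0,0,0,0,2,0.3],[0,0,0,0,0,0,0.3]]'
```

```text
clock: 14.02
eef_pos: [576.4, -286.8, 183.1]
tcp_rot: [-3.139, -0.001, 0.01]
contact_force: [0.1, 0.7, 0.0]
opening: 0.699
```

```bash
python3 -m creep '[[0,0,0,-1,0,1.5,0.5],[0,0,0,0,0,0,0.62],[0,0,0,0,0,0,0.75],[0,0,0,0,0,0,0.8],[0,0,0,0,0,0,0.8],[0,0,0,0,0,0,0.8],[0,0,0,0,0,0,0.8]]' 30;python3 -m creep '[[0,0,0,0,0,-8,0.8],[0,0,0,0,0,-16,0.8],[0,0,0,0,0,-16,0.8],[0,0,0,0,0,-16,0.8],[0,0,0,0,0,-16,0.8],[0,0,0,0,0,-14,0.8],[0,0,0,0,-15,-10,0.8],[0,0,0,0,-25,0,0.8],[0,0,0,0,-30,0,0.8],[0,0,0,0,-35,0,0.8]]'
```

```text
clock: 14.6
eef_pos: [575.6, -287.3, 183.1]
tcp_rot: [-3.14, -0.003, 0.01]
contact_force: [0.4, -0.2, -1.1]
opening: 0.337
clock: 15.43
eef_pos: [574.0, -183.3, 288.2]
tcp_rot: [3.141, -0.005, 0.003]
contact_force: [0.8, 1.9, -2.3]
opening: 0.34
```

```bash
python3 -m creep '[[0,0,0,-1,-38,0,0.8],[0,0,0,-1,-38,0,0.8],[0,0,0,-1,-38,0,0.8],[0,0,0,-1,-38,0,0.8],[0,0,0,-1,-38,0,0.8],[0,0,0,-1,-38,0,0.8],[0,0,0,-1,-38,0,0.8],[0,0,0,-1,-38,0,0.8],[0,0,0,-1,-38,0,0.8],[0,0,0,-2,-38,0,0.8]]'
```

```text
clock: 16.27
eef_pos: [555.1, 218.6, 293.9]
tcp_rot: [-3.14, -0.008, -0.001]
contact_force: [0.9, -0.5, -1.2]
opening: 0.338
```

```bash
python3 -m creep '[[0,-0.003,0,2,-25,4,0.8],[0,0,0,2,-12,6,0.8],[0,0,0,0,0,0,0.8],[0,0,0,0,0,0,0.8]]'
```

```text
clock: 16.6
eef_pos: [555.8, 266.5, 285.2]
tcp_rot: [-3.138, -0.006, 0.008]
contact_force: [0.8, -0.6, -1.2]
opening: 0.338
```

```bash
python3 -m creep '[[0,0,0,1,-5,12,0.8],[0,0,0,0,0,18,0.8],[0,0,0,0,0,18,0.8],[0,0,0,0,0,18,0.8],[0,0,0,0,0,12,0.8],[0,0,0,0,0,6,0.8],[0,0,0,0,0,0,0.8]]'
```

```text
clock: 17.18
eef_pos: [557.8, 264.8, 195.8]
tcp_rot: [-3.14, -0.006, -0.0]
contact_force: [0.3, -0.1, -1.7]
opening: 0.341
```

```bash
python3 -m creep '[[0,0,0,0,-6.5,2.5,0.8],[0,0,0,0,0,3,0.8],[0,0,0,0,0,1,0.8],[0,0,0,0,0,0,0.8]]';python3 -m creep '[[0,0,0,0,0,1,0.8],[0,0,0,0,0,0,0.8]]'
```

```text
clock: 17.52
eef_pos: [558.8, 271.2, 190.0]
tcp_rot: [-3.139, -0.007, -0.002]
contact_force: [0.3, -0.3, -0.2]
opening: 0.341
clock: 17.68
eef_pos: [559.2, 271.6, 190.0]
tcp_rot: [-3.138, -0.009, -0.002]
contact_force: [-0.3, 0.0, -1.8]
opening: 0.337
```

```bash
python3 -m creep '[[0,0,0,0,0,1.5,0.8],[0,0,0,0,0,1.2,0.8],[0,0,0,0,0,0,0.8]]';python3 -m creep '[[0,0,0,0,0,0.8,0.8],[0,0,0,0,0,0,0.8]]'
```

```text
clock: 17.93
eef_pos: [559.5, 271.9, 188.0]
tcp_rot: [-3.137, -0.01, -0.001]
contact_force: [-0.2, -0.1, -1.8]
opening: 0.34
clock: 18.1
eef_pos: [559.5, 271.9, 187.3]
tcp_rot: [-3.137, -0.01, -0.001]
contact_force: [-0.4, 0.4, -0.6]
opening: 0.336
```

```bash
python3 -m creep '[[0,0,0,0,0,0.7,0.8]]';python3 -m creep '[[0,0,0,0,0,0.5,0.8]]';python3 -m creep '[[0,0,0,0,0,0.5,0.8]]'
```

```text
clock: 18.18
eef_pos: [559.5, 271.9, 186.6]
tcp_rot: [-3.137, -0.01, -0.001]
contact_force: [-1.2, 0.6, -1.0]
opening: 0.342
clock: 18.27
eef_pos: [559.5, 271.9, 186.0]
tcp_rot: [-3.137, -0.01, -0.001]
contact_force: [0.3, -0.3, -2.2]
opening: 0.337
clock: 18.35
eef_pos: [559.7, 271.9, 185.7]
tcp_rot: [-3.137, -0.011, -0.001]
contact_force: [-1.1, -1.4, 7.6]
opening: 0.338
```

Contact. Release and rise, heading back toward blue (651,-216).

```bash
python3 -m creep '[[0,0,0,0,0,0,0.62],[0,0,0,0,0,0,0.5],[0,0,0,0,0,0,0.3],[0,0,0,0,0,0,0.3],[0,0,0,0,0,-8,0.3],[0,0,0,0,0,-20,0.3],[0,0,0,0,0,-25,0.3],[0,-0.008,0,0,0,-25,0.3],[0,0,0,4,20,-20,0.3],[0,0,0,6,38,-10,0.3]]';python3 -m creep '[[0,0,0,9,39,0,0.3],[0,0,0,9,39,0,0.3],[0,0,0,9,39,0,0.3],[0,0,0,9,39,0,0.3],[0,0,0,9,39,0,0.3],[0,0,0,9,39,0,0.3],[0,0,0,9,39,0,0.3],[0,0,0,9,39,0,0.3],[0,0,0,9,39,0,0.3]]'
python3 - <<'E'
from rig import grab_frame
import cv2
f=grab_frame('side')['color'][120:260,200:380,::-1]
cv2.imwrite('pics/a6.png',cv2.resize(f,(720,560),interpolation=cv2.INTER_CUBIC))
E
```

```text
clock: 19.18
eef_pos: [567.4, 216.7, 297.4]
tcp_rot: [-3.138, 0.002, 0.004]
contact_force: [0.5, -0.0, 0.3]
opening: 0.7
clock: 19.93
eef_pos: [652.6, -145.9, 308.8]
tcp_rot: [-3.135, -0.013, 0.01]
contact_force: [0.9, 0.4, 0.3]
opening: 0.703
```

View pics/a6.png

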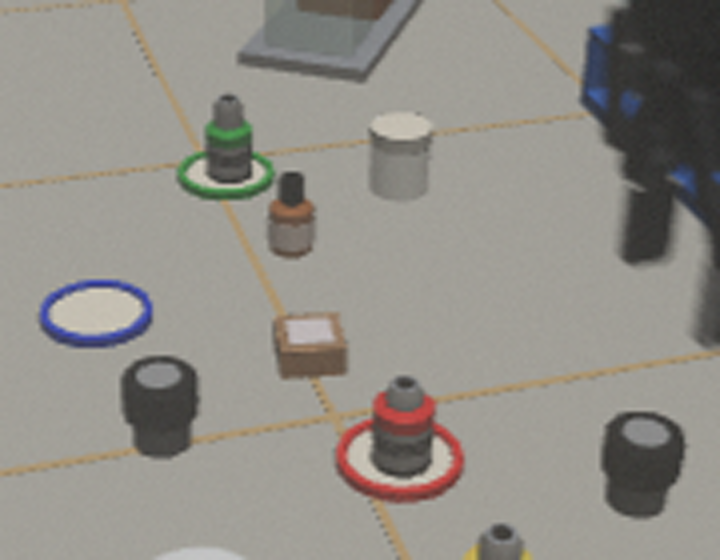

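Green stands in its dish, inside the rim. On to blue.

```bash
python3 -m creep '[[0,-0.01,-0.01,2,30,0,0.3],[0,0,0,-1,18,0,0.3],[0,0,0,0,0,0,0.3],[0,0,0,0,0,0,0.3]]'
```

```text
clock: 20.32
eef_pos: [655.5, -207.0, 311.3]
tcp_rot: [-3.14, -0.008, 0.012]
contact_force: [-1.0, 1.3, 0.1]
opening: 0.702
```

```bash
python3 -m creep '[[0,-0.006,0,-4,9,10,0.3],[0,0,0,0,0,20,0.3],[0,0,0,0,0,20,0.3],[0,0,0,0,0,20,0.3],[0,0,0,0,0,10,0.3],[0,0,0,0,0,0,0.3]]'
```

```text
clock: 20.82
eef_pos: [650.7, -212.0, 228.7]
tcp_rot: [-3.14, -0.002, 0.017]
contact_force: [0.6, 0.3, -0.8]
opening: 0.698
```

Run:
```python
from rig import grab_frame
import cv2
f=grab_frame('side')['color'][200:340,300:480,::-1]
cv2.imwrite('pics/a7.png',cv2.resize(f,(720,560),interpolation=cv2.INTER_CUBIC))
```

```text
(no output)
```

View pics/a7.png

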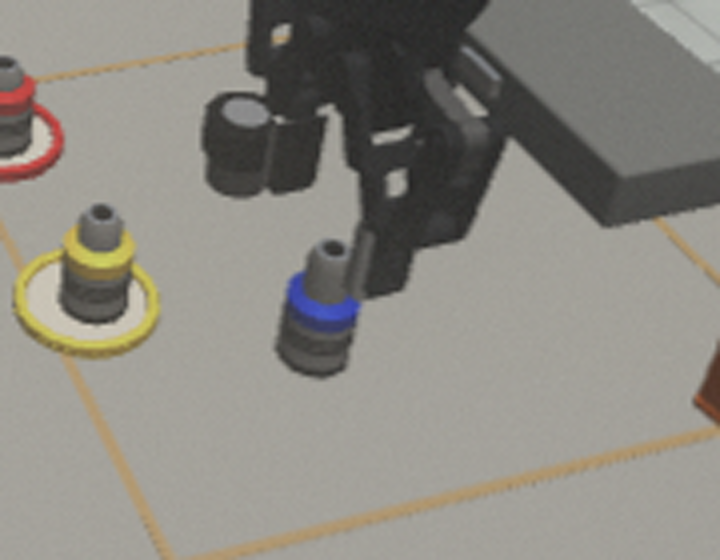

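Fingers straddle the blue nose (332,250 in crop); centring and descending.

```bash
python3 -m creep '[[0,0,0.015,0,4,5,0.3],[0,0,0,0,1,12,0.3],[0,0,0,0,1,12,0.3],[0,0,0,0,0,8,0.3],[0,0,0,0,0,0,0.3]]'
```

```text
clock: 21.28
eef_pos: [652.5, -218.0, 192.5]
tcp_rot: [3.141, -0.007, 0.002]
contact_force: [-0.2, -0.3, 0.1]
opening: 0.701
```

```bash
python3 -m creep '[[0,-0.005,0,-1,-2,4,0.3],[0,0,0,0,0,4,0.3],[0,0,0,0,0,2,0.3],[0,0,0,0,0,0,0.3]]'
```

```text
clock: 21.62
eef_pos: [651.5, -216.0, 181.1]
tcp_rot: [-3.142, -0.001, 0.001]
contact_force: [-0.2, 0.4, -0.6]
opening: 0.699
```

```bash
python3 -m creep '[[0,0,0,0,0,0,0.5],[0,0,0,0,0,0,0.62],[0,0,0,0,0,0,0.75],[0,0,0,0,0,0,0.8],[0,0,0,0,0,0,0.8],[0,0,0,0,0,0,0.8],[0,0,0,0,0,0,0.8]]' 30;python3 -m creep '[[0,0,0,0,0,-8,0.8],[0,0,0,0,0,-16,0.8],[0,0,0,0,0,-16,0.8],[0,0,0,0,0,-16,0.8],[0,0,0,0,0,-16,0.8],[0,0,0,0,0,-16,0.8],[0,0,0,-9,-15,-8,0.8],[0,0,0,-15,-25,0,0.8],[0,0,0,-18,-30,0,0.8],[0,0,0,-18,-30,0,0.8]]'
```

```text
clock: 22.2
eef_pos: [651.8, -216.0, 182.1]
tcp_rot: [3.141, -0.002, 0.001]
contact_force: [0.2, -0.3, -1.5]
opening: 0.34
clock: 23.03
eef_pos: [592.5, -118.6, 287.5]
tcp_rot: [3.139, -0.009, -0.004]
contact_force: [0.0, 0.0, -1.0]
opening: 0.341
```

```bash
python3 -m creep '[[0.003,-0.006,0,-18,-30,0,0.8],[0,0,0,-18,-30,0,0.8],[0,0,0,-18,-30,0,0.8],[0,0,0,-18,-30,0,0.8],[0,0,0,-18,-30,0,0.8],[0,0,0,-18,-30,0,0.8],[0,0,0,-18,-28,0,0.8],[0,0,0,-10,-18,0,0.8],[0,0,0,0,0,0,0.8],[0,0,0,0,0,0,0.8]]'
```

```text
clock: 23.87
eef_pos: [446.2, 121.0, 293.5]
tcp_rot: [-3.14, -0.01, -0.002]
contact_force: [-0.2, 0.7, -0.7]
opening: 0.339
```

```bash
python3 -m creep '[[0,-0.007,0,2,-3,12,0.8],[0,0,0,0,0,18,0.8],[0,0,0,0,0,18,0.8],[0,0,0,0,0,18,0.8],[0,0,0,0,0,14,0.8],[0,0,0,0,0,8,0.8],[0,0,0,0,0,4,0.8],[0,0,0,0,0,0,0.8]]'
```

```text
clock: 24.53
eef_pos: [454.8, 120.5, 196.1]
tcp_rot: [-3.139, -0.008, -0.008]
contact_force: [0.4, -0.3, -1.1]
opening: 0.334
```

```bash
python3 -m creep '[[0,-0.005,0,-7,-4,2,0.8],[0,0,0,0,0,3,0.8],[0,0,0,0,0,1,0.8],[0,0,0,0,0,0,0.8]]';python3 -m creep '[[0,0,0,0,0,1.2,0.8],[0,0,0,0,0,0,0.8]]'
```

```text
clock: 24.87
eef_pos: [448.3, 124.5, 190.6]
tcp_rot: [-3.138, -0.004, -0.01]
contact_force: [-0.1, 0.3, -1.6]
opening: 0.337
clock: 25.03
eef_pos: [448.6, 124.8, 190.1]
tcp_rot: [-3.138, -0.006, -0.009]
contact_force: [0.2, -0.4, -0.8]
opening: 0.337
```

```bash
python3 -m creep '[[0,0,0,0,0,1.5,0.8],[0,0,0,0,0,1.2,0.8],[0,0,0,0,0,0.5,0.8]]';python3 -m creep '[[0,0,0,0,0,0.8,0.8],[0,0,0,0,0,0,0.8]]';python3 -m creep '[[0,0,0,0,0,0.6,0.8]]'
```

```text
clock: 25.28
eef_pos: [449.1, 125.0, 187.4]
tcp_rot: [-3.137, -0.008, -0.009]
contact_force: [-0.2, 0.5, -1.0]
opening: 0.337
clock: 25.45
eef_pos: [449.1, 125.0, 186.5]
tcp_rot: [-3.137, -0.008, -0.009]
contact_force: [0.4, 0.3, -1.7]
opening: 0.337
clock: 25.53
eef_pos: [449.1, 125.0, 185.9]
tcp_rot: [-3.137, -0.008, -0.009]
contact_force: [0.0, 0.1, -0.8]
opening: 0.338
```

```bash
python3 -m creep '[[0,0,0,0,0,0.6,0.8]]';python3 -m creep '[[0,0,0,0,0,0.4,0.8]]'
```

```text
clock: 25.62
eef_pos: [449.1, 125.0, 185.2]
tcp_rot: [-3.137, -0.008, -0.009]
contact_force: [-0.5, -0.2, -1.8]
opening: 0.338
clock: 25.7
eef_pos: [449.1, 125.0, 184.7]
tcp_rot: [-3.137, -0.008, -0.009]
contact_force: [-1.0, -0.2, -0.7]
opening: 0.34
```

```bash
python3 -m creep '[[0,0,0,0,0,0.4,0.8]]';python3 -m creep '[[0,0,0,0,0,0.4,0.8]]'
```

```text
clock: 25.78
eef_pos: [449.2, 125.0, 184.5]
tcp_rot: [-3.137, -0.008, -0.009]
contact_force: [-2.3, -0.9, 11.8]
opening: 0.34
clock: 25.87
eef_pos: [449.3, 125.1, 184.5]
tcp_rot: [-3.137, -0.008, -0.009]
contact_force: [-3.0, -0.6, 13.8]
opening: 0.337
```

```bash
python3 -m creep '[[0,0,0,0,0,0,0.62],[0,0,0,0,0,0,0.5],[0,0,0,0,0,0,0.3],[0,0,0,0,0,0,0.3],[0,0,0,0,0,-8,0.3],[0,0,0,0,0,-20,0.3],[0,0,0,0,0,-25,0.3],[0,-0.008,0,0,0,-30,0.3],[0,0,0,0,20,-30,0.3],[0,0,0,0,35,-20,0.3]]';python3 -m creep '[[0,0,0,0,38,-5,0.3],[0,0,0,0,38,-5,0.3],[0,0,0,0,38,-5,0.3],[0,0,0,0,38,-5,0.3],[0,0,0,0,38,0,0.3],[0,0,0,0,38,0,0.3],[0,0,0,0,38,0,0.3],[0,0,0,0,38,0,0.3],[0,0,0,0,38,0,0.3],[0,0,0,0,38,0,0.3]]';python3 -m creep '[[0,0,0,-10,35,0,0.3],[0,0,0,-10,35,0,0.3],[0,0,0,-10,35,0,0.3],[0,0,0,-10,15,0,0.3],[0,0,0,0,0,0,0.3],[0,0,0,0,0,0,0.3]]'
python3 - <<'E'
from rig import grab_frame
from h import *
import pickle
o=[]
for n in("top","side"):
    f=grab_frame(n);pickle.dump(f,open(n+'9.pkl','wb'))
    c=f['color'][140:290,150:450,::-1] if n=='top' else f['color'][140:350,180:440,::-1]
    cv2.imwrite(f'pics/f_{n}.png',cv2.resize(c,None,fx=8/3,fy=8/3,interpolation=cv2.INTER_CUBIC))
E
```

```text
clock: 26.7
eef_pos: [447.0, 71.3, 320.7]
tcp_rot: [-3.139, 0.008, -0.005]
contact_force: [1.4, -0.5, -0.1]
opening: 0.704
clock: 27.53
eef_pos: [443.6, -324.5, 355.1]
tcp_rot: [-3.141, -0.01, 0.001]
contact_force: [1.0, 0.6, 1.9]
opening: 0.697
clock: 28.03
eef_pos: [399.0, -457.8, 358.0]
tcp_rot: [3.138, -0.013, -0.005]
contact_force: [-0.0, 0.3, -0.2]
opening: 0.701
```

View pics/f_top.png

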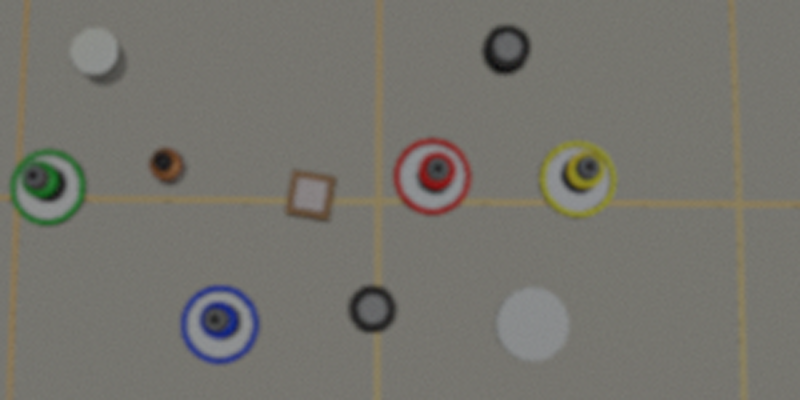

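View pics/f_side.png

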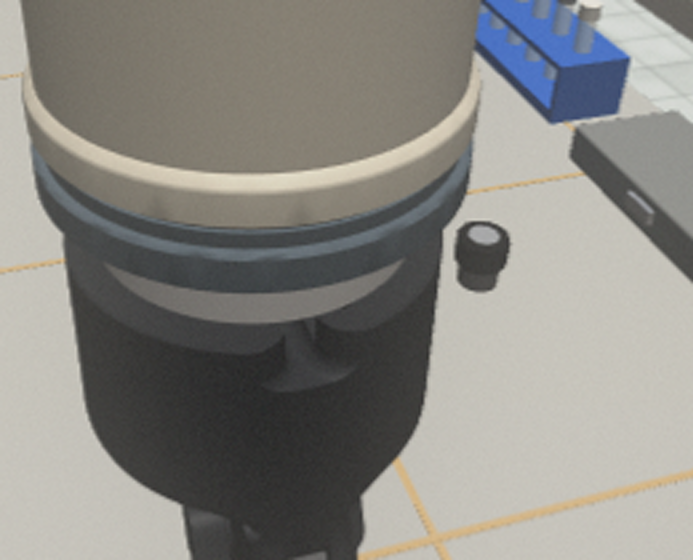

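Top view: all four objectives stand inside dishes of their colour, the eyepieces unmoved; side view is blocked by the gripper. Quick numeric check.

Run:
```python
from h import *;import pickle
a=pickle.load(open('top.pkl','rb'));f=pickle.load(open('top9.pkl','rb'));D=dishes(a)
for n,u,v,z in(('red',438,168,49),('yellow',588,168,53),('green',39,178,57),('blue',216,319,61)):
    p=onz(f,((u+.5)*3/8-.5+150,(v+.5)*3/8-.5+140),z);print(n,p.round(1),(p-D[n][0][0]).round(1))
d=cv2.absdiff(a['color'],f['color']).max(2)
print('eyepiece diffs',d[139:175,322:358].max(),d[238:274,272:308].max())
```

```text
red [571.9 -45.2] [ 0.4 -2.2]
yellow [ 572.2 -163. ] [ 2.2 -0.4]
green [560.5 268.3] [ 0.3 -5.7]
blue [451.9 125.5] [ 2.3 -3.3]
eyepiece diffs 10 8
```

```bash
python3 -c "
from rig import job;print(job.sign_off())"
```

```text
the job is handed in; nothing more can be done
None
```

All four objectives were gripped at the barrel or band, carried upright and lowered until they touched. They were placed in the order red, yellow, green, blue, in the dishes of their own colour, and the job was handed in just after 28 s on the clock.

- **Placement:** the last top view shows each objective standing inside its rim. Offsets from the dish centres are about 2 mm for red and yellow, 6 mm for green and 4 mm for blue. There is 12 mm of room before an objective meets the rim.
- **Eyepieces:** both look unchanged between the first and last top pictures.
- **Forces:** the highest contact force shown at set-down was about 14 N.
- **Disagreements and gaps:**
  - The two cameras differed by up to about 7 mm on positions, so I used values in between.
  - The gripper blocked the dishes in the last side view, so the final check rests on the top camera. Earlier side views had shown red, yellow and green upright in their dishes; blue was never seen from the side after release.
  - I gripped yellow with the grasp point about 30.4 mm above its underside, slightly over the suggested 30 mm, with no ill effect.

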